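# Mirror the paint jars for the student across the table

### The job

Move all four paint jars from the brown wooden rack to the white rack, one to each pocket, in reverse order: the jar at the left end of the wooden rack goes to the right end of the white one, and so on, so that the student across the table reads the colours in the same order that you see them now. Set each jar down gently and upright on the floor of its pocket; do not drop or tip any.

Things in the scene. Friction and masses are not known exactly. Their poses are not given: they have to be found in the camera images.
- old_rack: Old rack, fixed: brown wooden tray, 272 mm long (y), four pockets 58 x 58 mm at x = 0, y = -99, -33, 33, 99 mm. Pocket floors 6 mm, walls (8 mm thick) 15 mm above the table. A ledge 12 mm high on its robot side (x = -37 to -63 mm) carries the tags. Origin on the table under the middle of the row; y to the robot's left, x away from it (yaw within 0.12 rad). Nearer or farther than the new rack.
- new_rack: New rack, fixed: white plastic tray with grey pocket floors, empty at the start, 272 x 74 x 15 mm. Same pockets, sizes, origin, axes and yaw range as the old rack, but no ledge.
- jar_red_mid (a point): Centre of the red paint jar, half-way up: a closed upright jar 72 mm high, red with a white label and a red cap. Body 38 mm across up to 52 mm, cap 33 mm across from 58 to 72 mm. 0.08 to 0.15 kg. z axis up along the jar. It starts in a pocket of the old rack: this point is 36 mm above the pocket floor, 42 mm above the table.
- jar_yellow_mid (a point): Centre of the yellow paint jar, half-way up: a closed upright jar 72 mm high, yellow with a white label and a yellow cap. Body 38 mm across up to 52 mm, cap 33 mm across from 58 to 72 mm. 0.08 to 0.15 kg. z axis up along the jar. It starts in a pocket of the old rack: this point is 36 mm above the pocket floor, 42 mm above the table.
- jar_blue_mid (a point): Centre of the blue paint jar, half-way up: a closed upright jar 72 mm high, blue with a white label and a blue cap. Body 38 mm across up to 52 mm, cap 33 mm across from 58 to 72 mm. 0.08 to 0.15 kg. z axis up along the jar. It starts in a pocket of the old rack: this point is 36 mm above the pocket floor, 42 mm above the table.
- jar_green_mid (a point): Centre of the green paint jar, half-way up: a closed upright jar 72 mm high, green with a white label and a green cap. Body 38 mm across up to 52 mm, cap 33 mm across from 58 to 72 mm. 0.08 to 0.15 kg. z axis up along the jar. It starts in a pocket of the old rack: this point is 36 mm above the pocket floor, 42 mm above the table.
- tag_red: Red colour tag, 18 x 34 x 3 mm, fixed flat on the old rack's ledge on the robot side of the pocket in which the red jar starts, 50 mm from the pocket's middle. It stays there and keeps showing the old order. Origin at the centre of its underside.
- tag_yellow: Yellow colour tag, 18 x 34 x 3 mm, fixed flat on the old rack's ledge on the robot side of the pocket in which the yellow jar starts, 50 mm from the pocket's middle. It stays there and keeps showing the old order. Origin at the centre of its underside.
- tag_blue: Blue colour tag, 18 x 34 x 3 mm, fixed flat on the old rack's ledge on the robot side of the pocket in which the blue jar starts, 50 mm from the pocket's middle. It stays there and keeps showing the old order. Origin at the centre of its underside.
- tag_green: Green colour tag, 18 x 34 x 3 mm, fixed flat on the old rack's ledge on the robot side of the pocket in which the green jar starts, 50 mm from the pocket's middle. It stays there and keeps showing the old order. Origin at the centre of its underside.
Mind the look-alikes: they are no part of the job. There is more than one size of the part that bears jar_blue_mid; the job needs the smaller. There is more than one size of the part that bears jar_red_mid; the job needs the smaller.

How it is judged (in metres and radians):
At the end, for the whole second after the job is handed in: Each jar stands upright (0.08 rad) on the floor of its pocket of the new rack (12 mm from its middle along x and y, 4 mm in height), at y = -Y in the new rack's frame where its tag is at y = +Y in the old rack's; all at rest (under 0.02 m/s, 0.2 rad/s) (x of jar_red_mid in the frame of new_rack between -0.012 and 0.012 m and z of jar_red_mid in the frame of new_rack between 0.038 and 0.046 m and angle between each of jar_red_mid, jar_yellow_mid, jar_blue_mid, jar_green_mid's own z axis and vertical below 0.08 rad and ((y of tag_red in the frame of old_rack between -0.114 and -0.084 m and y of jar_red_mid in the frame of new_rack between 0.087 and 0.111 m) or (y of tag_red in the frame of old_rack between -0.048 and -0.018 m and y of jar_red_mid in the frame of new_rack between 0.021 and 0.045 m) or (y of tag_red in the frame of old_rack between 0.018 and 0.048 m and y of jar_red_mid in the frame of new_rack between -0.045 and -0.021 m) or (y of tag_red in the frame of old_rack between 0.084 and 0.114 m and y of jar_red_mid in the frame of new_rack between -0.111 and -0.087 m)) and linear speed of each of jar_red, jar_yellow, jar_blue, jar_green below 0.02 m/s and angular speed of each of jar_red, jar_yellow, jar_blue, jar_green below 0.2 rad/s and x of jar_yellow_mid in the frame of new_rack between -0.012 and 0.012 m and z of jar_yellow_mid in the frame of new_rack between 0.038 and 0.046 m and ((y of tag_yellow in the frame of old_rack between -0.114 and -0.084 m and y of jar_yellow_mid in the frame of new_rack between 0.087 and 0.111 m) or (y of tag_yellow in the frame of old_rack between -0.048 and -0.018 m and y of jar_yellow_mid in the frame of new_rack between 0.021 and 0.045 m) or (y of tag_yellow in the frame of old_rack between 0.018 and 0.048 m and y of jar_yellow_mid in the frame of new_rack between -0.045 and -0.021 m) or (y of tag_yellow in the frame of old_rack between 0.084 and 0.114 m and y of jar_yellow_mid in the frame of new_rack between -0.111 and -0.087 m)) and x of jar_blue_mid in the frame of new_rack between -0.012 and 0.012 m and z of jar_blue_mid in the frame of new_rack between 0.038 and 0.046 m and ((y of tag_blue in the frame of old_rack between -0.114 and -0.084 m and y of jar_blue_mid in the frame of new_rack between 0.087 and 0.111 m) or (y of tag_blue in the frame of old_rack between -0.048 and -0.018 m and y of jar_blue_mid in the frame of new_rack between 0.021 and 0.045 m) or (y of tag_blue in the frame of old_rack between 0.018 and 0.048 m and y of jar_blue_mid in the frame of new_rack between -0.045 and -0.021 m) or (y of tag_blue in the frame of old_rack between 0.084 and 0.114 m and y of jar_blue_mid in the frame of new_rack between -0.111 and -0.087 m)) and x of jar_green_mid in the frame of new_rack between -0.012 and 0.012 m and z of jar_green_mid in the frame of new_rack between 0.038 and 0.046 m and ((y of tag_green in the frame of old_rack between -0.114 and -0.084 m and y of jar_green_mid in the frame of new_rack between 0.087 and 0.111 m) or (y of tag_green in the frame of old_rack between -0.048 and -0.018 m and y of jar_green_mid in the frame of new_rack between 0.021 and 0.045 m) or (y of tag_green in the frame of old_rack between 0.018 and 0.048 m and y of jar_green_mid in the frame of new_rack between -0.045 and -0.021 m) or (y of tag_green in the frame of old_rack between 0.084 and 0.114 m and y of jar_green_mid in the frame of new_rack between -0.111 and -0.087 m))); the robot touches nothing.
It fails at once if a jar is tipped over (more than 0.6 rad) (angle between any of jar_red_mid, jar_yellow_mid, jar_blue_mid, jar_green_mid's own z axis and vertical above 0.6 rad).
It fails at once if a jar is dropped or slammed into the new rack (over 0.45 m/s with its centre over the rack and under 85 mm above the table) ((linear speed of jar_red above 0.45 m/s and z of jar_red_mid in the frame of new_rack below 0.085 m and x of jar_red_mid in the frame of new_rack between -0.04 and 0.04 m and y of jar_red_mid in the frame of new_rack between -0.14 and 0.14 m) or (linear speed of jar_yellow above 0.45 m/s and z of jar_yellow_mid in the frame of new_rack below 0.085 m and x of jar_yellow_mid in the frame of new_rack between -0.04 and 0.04 m and y of jar_yellow_mid in the frame of new_rack between -0.14 and 0.14 m) or (linear speed of jar_blue above 0.45 m/s and z of jar_blue_mid in the frame of new_rack below 0.085 m and x of jar_blue_mid in the frame of new_rack between -0.04 and 0.04 m and y of jar_blue_mid in the frame of new_rack between -0.14 and 0.14 m) or (linear speed of jar_green above 0.45 m/s and z of jar_green_mid in the frame of new_rack below 0.085 m and x of jar_green_mid in the frame of new_rack between -0.04 and 0.04 m and y of jar_green_mid in the frame of new_rack between -0.14 and 0.14 m)).
It also fails if it takes over 96 s, if anything falls off the work surface, if the arm or the gripper's body presses on something with over 40 N, if the wrist force passes 120 N, or if a joint passes its speed limit or range.

### The arm

A 7-joint arm with a two-finger parallel gripper is mounted at the origin on the work surface. World frame = base frame: x ahead of the robot, y to its left, z up, the work surface at z = 0. Lengths are in mm, angles in rad, forces in N, time in s.
With the tool pointing down it reaches from about 400 to 875 mm from the base axis. Payload 4.4 kg.
Tool frame: the origin (TCP) lies midway between the tips of the shut fingers; the grasp point (between the pads) lies 19 mm behind it; z points along the fingers, y is the line along which they close (so a half turn about z gives the same grasp; the last joint's range is limited). The gripper opens to 85 mm and grips with 20 to 120 N. Pads are 22 mm wide; open, the fingers measure 114 mm over their backs; the gripper's body (76 mm by 85 mm) begins 54 mm behind the grasp point. The pads swing forward as they close: fully open they stand 13 mm farther back than shut.
Start: joints at [1.211, 0.628, 0.038, 1.517, -0.027, 0.996, -0.02], TCP at [188.262, -622.154, 231.313] pointing down, gripper open.
Joint ranges: [-3.06, 3.06], [-0.37, 2.12], [-1.25, 1.32], [0.18, 2.47], [-1.1, 4.24], [0.23, 1.98], [-2.94, 2.94]. Speed limits (rad/s): [2.57, 2.57, 3.14, 3.14, 3.14, 3.14, 3.14].

### API

Orientations are given as [roll, pitch, yaw] about the fixed x, y, z axes, in that order (R = Rz(yaw) Ry(pitch) Rx(roll)).
In Python, from cell import read_state, get_image, finish_job gives the robot as it stands.
- The arm moves only by the tool send_rows, never from a script. Its argument "series" is a list of rows, each an object of numbers: "ax", "ay", "az": the turn, a rotation vector about the tool's x, y, z in rad; "dx", "dy", "dz": the shift along the tool's x, y, z in cm; "hand": the closure, from 0 (fully open) to 1 (shut). In form: [{"ax": .., "ay": .., "az": .., "dx": .., "dy": .., "dz": .., "hand": ..}, ...]. A call has 1 to 10 rows; each row is the pose to reach, as a shift and turn from the pose commanded when the call began, along the tool's axes at that moment; what a row does not reach only later rows make up. A row lasts 1/10 s, in which the tool goes at most 50 mm and 8.59 degrees, less where a joint would pass 70% of its speed; a pose out of reach is approached as far as the arm can. A call with a gripper value outside its range is refused whole. The fingers move at their own pace and stop on an object; the grip force is fixed at half the most. Time passes only in rows, so rows that repeat a pose let the fingers close. It gives the time, the measured TCP pose, the force, the opening and the grip force at its end, in the units of the state.
- read_state(): the state, without advancing time (a new reading comes with each control period).
- get_image(name): name is "scene" or "top"; returns a dict with "pixels" (420x560x3 uint8, red, green, blue), "mtx" (3x3 intrinsics, pixels), "k1" (the pictures are not rectified: a ray, as slopes to the right and down, at radius r is drawn at 1 + k1 r^2 times it, then the intrinsics apply), "R" (3x3) and "t" (3): a world point X has camera coordinates R X + t. Camera axes: x right, y down, z forward; pixel columns grow to the right and rows downward; lengths in mm; the calibration is good to about 2 mm. A picture is of the moment at which its call begins. There is no depth.
- finish_job(): hands the job in; it is judged then, once.
The state is a dict: "clock": time; "qpos": joint angles; "qd": joint speeds; "tau": joint torques, N m; "eef_pos": TCP position; "tool_rot": TCP orientation; "force": force on the tool from outside, world axes, zero at the start; "torque": the same for the moment, N m; "width": finger opening in mm; "gripper_force": force on a finger pad.
Only numpy, scipy, OpenCV 4.12 (cv2) and the standard library are available. Lean on these libraries where they do the work, as an engineer would, in place of code of your own. Each camera call takes 0.05 s, during which the arm holds its last target. There are 200 camera calls.

## Working session

There is one attempt and no reset: what is moved stays moved. The work goes in short steps, Python scripts to look and compute and a tool call to move; the robot and the scene stay as the last step left them, time stands still between calls to the robot, and variables do not carry over. Pictures are saved under pics/ and viewed, at most 14 in all, crops included, and the job is handed in when it is done.

Besides the shell and the picture viewer there is one more tool, called after "Emit:" as name(argument=value, ...) on one line, values as JSON. send_rows: Moves the arm, as the interface text tells. Its arguments: {"type":"object","properties":{"series":{"type":"array","items":{"type":"object","properties":{"ax":{"type":"number"},"ay":{"type":"number"},"az":{"type":"number"},"dx":{"type":"number"},"dy":{"type":"number"},"dz":{"type":"number"},"hand":{"type":"number"}}}}},"required":["series"]}

```bash
mkdir -p pics; ls; cat > h.py <<'E'
import numpy as np, cv2
from cell import read_state, get_image, finish_job
def save(im,n): cv2.imwrite(f'pics/{n}.png',np.ascontiguousarray(im['pixels'][:,:,::-1]))
def ray(im,uv):
    K,R,t=[np.array(im[k],float) for k in('mtx','R','t')]
    p=cv2.undistortPoints(np.array(uv,float).reshape(-1,1,2),K,np.array([im['k1'],0,0,0.]))[:,0]
    return -R.T@t, np.c_[p,np.ones(len(p))]@R
def onz(im,uv,z):
    c,d=ray(im,uv); return c+d*((z-c[2])/d[:,2])[:,None]
def proj(im,X):
    K,R,t=[np.array(im[k],float) for k in('mtx','R','t')]
    return cv2.projectPoints(np.array(X,float).reshape(-1,1,3),cv2.Rodrigues(R)[0],t,K,np.array([im['k1'],0,0,0.]))[0][:,0]
E
python3 - <<'E'
from h import *
s=read_state(); print(s['clock'],s['eef_pos'],s['tool_rot'],s['width'])
for n in('scene','top'):
    im=get_image(n); save(im,n+'0'); print(n,im['k1'],-np.array(im['R']).T@im['t'],im['R'][2] if 1 else 0)
E
```

```text
pics
0.0 [ 188.10949233 -621.54457977  230.39604184] [-3.13973028e+00  8.32579541e-06  2.93839668e-01] 85.33495378566533
scene -0.047681466635526575 [ 890.95150966 -109.17157389  629.59522456] [-0.51360485  0.20201037 -0.83390759]
top -0.1444474340803168 [494.95440136   5.48862058 790.38208485] [ 0.09973364  0.03905828 -0.99424728]
```

View pics/top0.png

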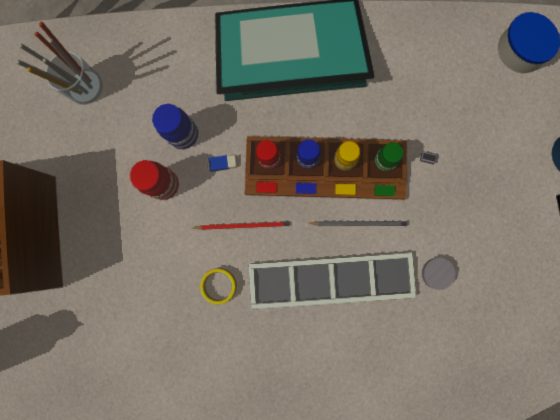

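View pics/scene0.png

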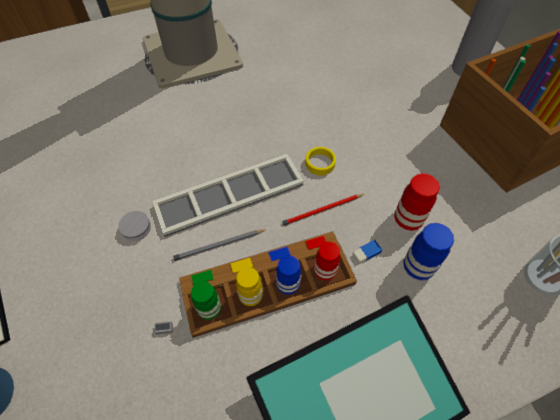

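The top view shows the old rack around (327,167), with red, blue, yellow and green jars from left to right. The empty white rack is around (332,281). The two big red and blue bottles on the left, around (150,180) and (170,125), are decoys. Next I'll fit the poses.

```bash
cat > m.py <<'E'
from h import *
from scipy.optimize import least_squares
def hsv(im): return cv2.cvtColor(im['pixels'],cv2.COLOR_RGB2HSV)
COL=dict(red=[(0,9),(172,180)],blue=[(108,130)],yellow=[(22,33)],green=[(45,75)])
def mask(h,c,smin=150,vmin=50):
    m=np.zeros(h.shape[:2],np.uint8)
    for a,b in COL[c]: m|=cv2.inRange(h,(a,smin,vmin),(b,255,255))
    return m
def blobs(m,amin=40):
    n,l,s,c=cv2.connectedComponentsWithStats(m)
    return [(s[i,4],s[i,:4].tolist(),c[i].round(1).tolist()) for i in range(1,n) if s[i,4]>amin]
E
python3 - <<'E'
from m import *
im=get_image('top'); h=hsv(im)
for c in COL:
    for b in blobs(mask(h,c)):
        x,y=b[2]
        if 235<x<420 and 125<y<205: print(c,b,onz(im,[b[2]],78)[0].round(1),onz(im,[b[2]],15)[0].round(1))
for p in [(270,285),(250,285),(259,266),(292,300),(330,145),(290,160),(300,195),(272,262),(312,281)]: print(p,im['pixels'][p[1],p[0]],h[p[1],p[0]])
cr=im['pixels'][120:320,230:430]
cv2.imwrite('pics/c1.png',cv2.resize(np.ascontiguousarray(cr[:,:,::-1]),None,fx=3,fy=3,interpolation=cv2.INTER_CUBIC))
E
```

```text
red (np.int32(669), [254, 139, 30, 36], [267.1, 156.0]) [642.9  57.4  78. ] [656.  62.  15.]
red (np.int32(165), [293, 160, 26, 16], [302.3, 169.8]) [620.    3.3  78. ] [631.    3.1  15. ]
red (np.int32(246), [256, 181, 22, 13], [265.9, 186.7]) [594.8  59.8  78. ] [603.7  64.7  15. ]
blue (np.int32(396), [298, 140, 22, 24], [307.7, 151.0]) [649.4  -5.7  78. ] [663.   -6.7  15. ]
blue (np.int32(195), [296, 183, 20, 10], [305.4, 187.6]) [592.2  -0.9  78. ] [600.8  -1.5  15. ]
yellow (np.int32(488), [335, 141, 25, 27], [347.4, 153.8]) [643.6 -67.   78. ] [656.8 -73.4  15. ]
yellow (np.int32(227), [335, 184, 21, 11], [345.1, 189.0]) [588.8 -61.7  78. ] [597.1 -67.7  15. ]
green (np.int32(430), [379, 143, 24, 24], [390.5, 154.0]) [ 642.1 -133.9   78. ] [ 655.1 -146.2   15. ]
green (np.int32(206), [375, 185, 20, 11], [384.5, 190.1]) [ 585.9 -122.2   78. ] [ 594.  -133.5   15. ]
(270, 285) [88 88 85] [30  9 88]
(250, 285) [168 172 161] [ 41  16 172]
(259, 266) [170 175 159] [ 39  23 175]
(292, 300) [167 172 159] [ 42  19 172]
(330, 145) [45 32 24] [ 11 119  45]
(290, 160) [47 30 24] [  8 125  47]
(300, 195) [90 58 35] [ 13 156  90]
(272, 262) [100  96  86] [ 21  36 100]
(312, 281) [86 86 85] [30  3 86]
```

View pics/c1.png

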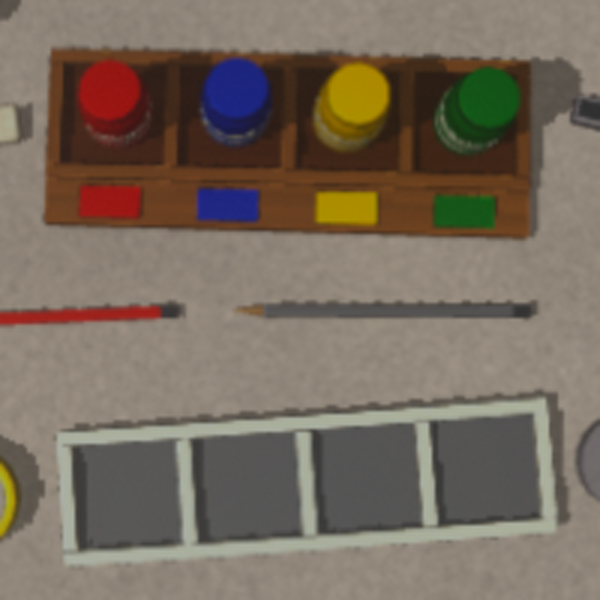

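```bash
cat > fit.py <<'E'
from m import *
from scipy.optimize import minimize
ims={n:get_image(n) for n in('top','scene')}
def box(p,x0,x1,z1,L=136):
    c,s=np.cos(p[2]),np.sin(p[2])
    return np.array([[p[0]+c*x-s*y,p[1]+s*x+c*y,z] for x in(x0,x1) for y in(-L,L) for z in(0,z1)])
def iou(im,X,m):
    a=np.zeros(m.shape,np.uint8)
    h=cv2.convexHull(proj(im,X).astype(np.float32))
    cv2.fillConvexPoly(a,np.round((h*4+1.5)*16).astype(np.int32),255,shift=4)
    return (a&m>0).sum()/((a|m)>0).sum()
big=lambda m:cv2.resize(m,None,fx=4,fy=4,interpolation=cv2.INTER_LINEAR)>127
# new rack
ms={}
for n,im in ims.items():
    h=hsv(im); m=cv2.inRange(h,(30,8,120),(60,60,255)); m=cv2.morphologyEx(m,cv2.MORPH_CLOSE,np.ones((3,3),np.uint8))
    k=cv2.findContours(m,cv2.RETR_EXTERNAL,cv2.CHAIN_APPROX_NONE)[0]
    u=proj(im,[[475,-45,15]])[0]
    k=min(k,key=lambda c:1e9 if cv2.contourArea(c)<2000 else np.hypot(*(np.mean(c[:,0],0)-u)))
    m=cv2.drawContours(np.zeros_like(m),[cv2.convexHull(k)],-1,255,-1); ms[n]=(big(m)*255).astype(np.uint8)
    print(n,cv2.boundingRect(k))
for sel in(['top'],['scene'],['top','scene']):
    f=lambda q:-sum(iou(ims[n],box([q[0],q[1],q[2]/1000],-37,37,15),ms[n]) for n in sel)
    r=minimize(f,[475,-45,70],method='Nelder-Mead',options=dict(initial_simplex=[[475,-45,70],[485,-45,70],[475,-35,70],[475,-45,110]]))
    print('new',sel,r.x.round(2),r.fun)
t=np.array([[110,92],[237,88],[359,93],[487,97]])
uv=(t+.5)/3-.5+[230,120]
J=onz(ims['top'],uv,78); print(J.round(1))
print('scene proj of cap tops',proj(ims['scene'],J).round(1))
tag={}
for n,im in ims.items():
    h=hsv(im)
    for c,J0 in zip(COL,[(603.7,64.7),(600.8,-1.5),(597.1,-67.7),(594,-133.5)]):
        u=proj(im,[[*J0,15]])[0]
        b=min(blobs(mask(h,c)),key=lambda b:np.hypot(*(np.array(b[2])-u))); print(n,c,onz(im,[b[2]],15)[0].round(1),b[1])
cr=ims['scene']['pixels'][225:345,170:370].copy()
cr=cv2.resize(cr,None,fx=4,fy=4,interpolation=cv2.INTER_CUBIC)
th=np.linspace(0,2*np.pi,60)
for j in J:
  for z,r in((78,16.5),(58,19)):
    P=np.c_[j[0]+r*np.cos(th),j[1]+r*np.sin(th),0*th+z]
    cv2.polylines(cr,[np.round((proj(ims['scene'],P)-[170,225]+.5)*4).astype(int)],True,(255,255,255),1)
cv2.imwrite('pics/c2.png',cr[:,:,::-1])
E
python3 fit.py
```

```text
top (249, 253, 167, 56)
scene (320, 341, 115, 79)
new ['top'] [445.49 -42.02  53.6 ] -0.9846602214278047
new ['scene'] [475. -45.  70.] -0.0
new ['top', 'scene'] [445.49 -42.02  53.6 ] -0.9846602214278047
[[ 652.    58.5   78. ]
 [ 652.5   -7.3   78. ]
 [ 648.5  -70.2   78. ]
 [ 645.2 -136.4   78. ]]
scene proj of cap tops [[327.3 249.4]
 [287.1 264.4]
 [245.9 276.6]
 [201.3 290.3]]
top red [603.7  64.7  15. ] [256, 181, 22, 12]
top blue [600.8  -1.5  15. ] [296, 183, 20, 10]
top yellow [597.1 -67.7  15. ] [335, 184, 21, 11]
top green [ 594.  -133.5   15. ] [375, 185, 20, 11]
scene red [628.9  71.3  15. ] [305, 235, 36, 37]
scene blue [627.8   1.5  15. ] [269, 247, 32, 39]
scene yellow [623.3 -65.7  15. ] [230, 258, 32, 40]
scene green [ 619.9 -137.1   15. ] [191, 270, 27, 41]
```

View pics/c2.png

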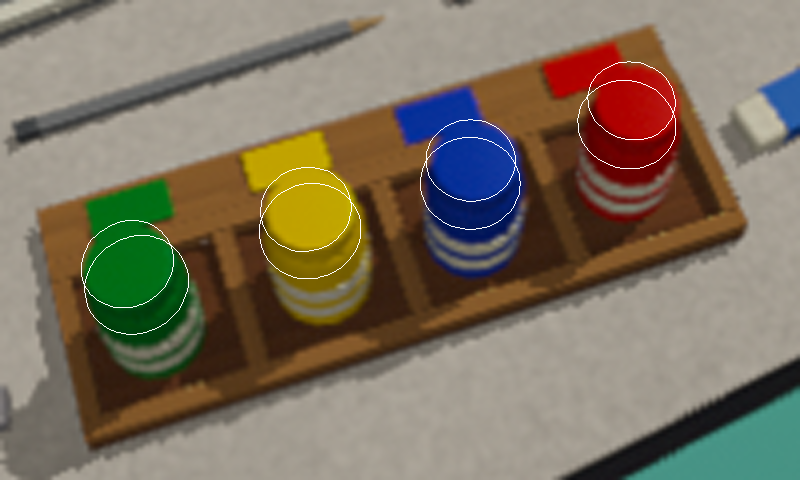

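The circles projected from the top view match the caps in the scene view to about 1–2 mm, e.g. red near crop (632,100) and green near (128,264). I'll check the new-rack pose in the scene view while starting the approach.

Emit:
send_rows(series=[{"dx": 64.1,"dy": -51.7,"dz": 2,"az": -1.277,"hand": 0},{"dx": 64.1,"dy": -51.7,"dz": 2,"az": -1.277,"hand": 0},{"dx": 64.1,"dy": -51.7,"dz": 2,"az": -1.277,"hand": 0},{"dx": 64.1,"dy": -51.7,"dz": 2,"az": -1.277,"hand": 0},{"dx": 64.1,"dy": -51.7,"dz": 2,"az": -1.277,"hand": 0},{"dx": 64.1,"dy": -51.7,"dz": 2,"az": -1.277,"hand": 0},{"dx": 64.1,"dy": -51.7,"dz": 2,"az": -1.277,"hand": 0},{"dx": 64.1,"dy": -51.7,"dz": 2,"az": -1.277,"hand": 0},{"dx": 64.1,"dy": -51.7,"dz": 2,"az": -1.277,"hand": 0},{"dx": 64.1,"dy": -51.7,"dz": 2,"az": -1.277,"hand": 0}])

```text
invalid input at $.series[0]: expected keys ax, ay, az, dx, dy, dz, hand
```

```bash
python3 - <<'E'
from h import *
s=read_state(); print(s['clock'],s['eef_pos'],s['tool_rot'],s['qpos'].round(2) if hasattr(s['qpos'],'round') else s['qpos'])
im=get_image('scene')
c,s=np.cos(.0536),np.sin(.0536); P=np.array([[445.5+c*x-s*y,-42+s*x+c*y,15] for x,y in((-37,-136),(-37,136),(37,136),(37,-136))])
u=proj(im,P); print(u.round(1))
cr=cv2.resize(im['pixels'][140:250,140:320].copy(),None,fx=4,fy=4,interpolation=cv2.INTER_CUBIC)
cv2.polylines(cr,[np.round((u-[140,140]+.5)*4).astype(int)],True,(255,0,0),1); cv2.imwrite('pics/c3.png',cr[:,:,::-1])
E
```

```text
0.25 [ 188.21177725 -621.89225238  230.89135917] [-3.14076197e+00 -1.43572665e-05  2.93863600e-01] [ 1.21  0.63  0.04  1.52 -0.03  1.   -0.02]
[[150.7 200.6]
 [285.7 152.9]
 [302.3 180.2]
 [161.5 232.7]]
```

View pics/c3.png

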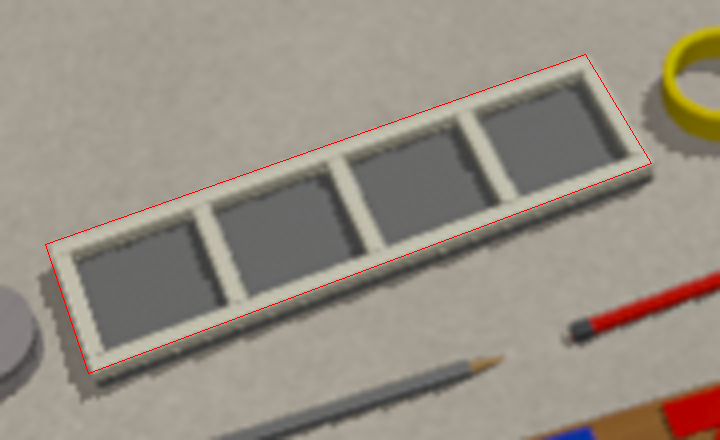

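The overlay shows the white rack's rim matching my fit, with corners at (47,245), (586,55), (650,162) and (90,373). That's within about 1 mm. Rows need every key, so I'll resend.

Emit:
send_rows(series=[{"ax": 0,"ay": 0,"dx": 64.1,"dy": -51.7,"dz": 2,"az": -1.277,"hand": 0},{"ax": 0,"ay": 0,"dx": 64.1,"dy": -51.7,"dz": 2,"az": -1.277,"hand": 0},{"ax": 0,"ay": 0,"dx": 64.1,"dy": -51.7,"dz": 2,"az": -1.277,"hand": 0},{"ax": 0,"ay": 0,"dx": 64.1,"dy": -51.7,"dz": 2,"az": -1.277,"hand": 0},{"ax": 0,"ay": 0,"dx": 64.1,"dy": -51.7,"dz": 2,"az": -1.277,"hand": 0},{"ax": 0,"ay": 0,"dx": 64.1,"dy": -51.7,"dz": 2,"az": -1.277,"hand": 0},{"ax": 0,"ay": 0,"dx": 64.1,"dy": -51.7,"dz": 2,"az": -1.277,"hand": 0},{"ax": 0,"ay": 0,"dx": 64.1,"dy": -51.7,"dz": 2,"az": -1.277,"hand": 0},{"ax": 0,"ay": 0,"dx": 64.1,"dy": -51.7,"dz": 2,"az": -1.277,"hand": 0},{"ax": 0,"ay": 0,"dx": 64.1,"dy": -51.7,"dz": 2,"az": -1.277,"hand": 0}])

```text
clock: 1.3
eef_pos: [470.7, -207.6, 219.3]
tool_rot: [3.141, 0.0, 1.572]
force: [1.2, -0.6, 0.5]
width: 85.2
gripper_force: 0.0
```

Emit:
send_rows(series=[{"ax": 0,"ay": 0,"az": 0,"dx": 26.6,"dy": 18.1,"dz": 8.9,"hand": 0},{"ax": 0,"ay": 0,"az": 0,"dx": 26.6,"dy": 18.1,"dz": 8.9,"hand": 0},{"ax": 0,"ay": 0,"az": 0,"dx": 26.6,"dy": 18.1,"dz": 8.9,"hand": 0},{"ax": 0,"ay": 0,"az": 0,"dx": 26.6,"dy": 18.1,"dz": 8.9,"hand": 0},{"ax": 0,"ay": 0,"az": 0,"dx": 26.6,"dy": 18.1,"dz": 8.9,"hand": 0},{"ax": 0,"ay": 0,"az": 0,"dx": 26.6,"dy": 18.1,"dz": 8.9,"hand": 0},{"ax": 0,"ay": 0,"az": 0,"dx": 26.6,"dy": 18.1,"dz": 8.9,"hand": 0},{"ax": 0,"ay": 0,"az": 0,"dx": 26.6,"dy": 18.1,"dz": 8.9,"hand": 0},{"ax": 0,"ay": 0,"az": 0,"dx": 26.6,"dy": 18.1,"dz": 8.9,"hand": 0},{"ax": 0,"ay": 0,"az": 0,"dx": 26.6,"dy": 18.1,"dz": 8.9,"hand": 0}])

```text
clock: 2.3
eef_pos: [650.4, 54.9, 130.3]
tool_rot: [-3.141, 0.002, 1.569]
force: [0.3, -0.4, 0.3]
width: 85.7
gripper_force: 0.0
```

Emit:
send_rows(series=[{"ax": 0,"ay": 0,"az": 0,"dx": 0.4,"dy": 0.2,"dz": 3,"hand": 0},{"ax": 0,"ay": 0,"az": 0,"dx": 0.4,"dy": 0.2,"dz": 6,"hand": 0},{"ax": 0,"ay": 0,"az": 0,"dx": 0.4,"dy": 0.2,"dz": 9,"hand": 0},{"ax": 0,"ay": 0,"az": 0,"dx": 0.4,"dy": 0.2,"dz": 10.5,"hand": 0},{"ax": 0,"ay": 0,"az": 0,"dx": 0.4,"dy": 0.2,"dz": 11,"hand": 0},{"ax": 0,"ay": 0,"az": 0,"dx": 0.4,"dy": 0.2,"dz": 11,"hand": 0},{"ax": 0,"ay": 0,"az": 0,"dx": 0.4,"dy": 0.2,"dz": 11,"hand": 0.3},{"ax": 0,"ay": 0,"az": 0,"dx": 0.4,"dy": 0.2,"dz": 11,"hand": 0.5},{"ax": 0,"ay": 0,"az": 0,"dx": 0.4,"dy": 0.2,"dz": 11,"hand": 0.7},{"ax": 0,"ay": 0,"az": 0,"dx": 0.4,"dy": 0.2,"dz": 11,"hand": 1}])

```text
clock: 3.3
eef_pos: [653.6, 61.0, 21.5]
tool_rot: [3.14, -0.0, 1.571]
force: [-0.8, -0.2, 6.8]
width: 36.7
gripper_force: 59.8
```

Emit:
send_rows(series=[{"ax": 0,"ay": 0,"az": 0,"dx": 0,"dy": 0,"dz": 0,"hand": 1},{"ax": 0,"ay": 0,"az": 0,"dx": 0,"dy": 0,"dz": 0,"hand": 1},{"ax": 0,"ay": 0,"az": 0,"dx": 0,"dy": 0,"dz": 0,"hand": 1},{"ax": 0,"ay": 0,"az": 0,"dx": 0,"dy": 0,"dz": 0,"hand": 1}])

```text
clock: 3.7
eef_pos: [653.6, 61.0, 21.5]
tool_rot: [3.14, -0.0, 1.571]
force: [-0.5, -0.5, 6.5]
width: 36.9
gripper_force: 59.8
```

Emit:
send_rows(series=[{"ax": 0,"ay": 0,"az": 0,"dx": 0,"dy": 0,"dz": -1,"hand": 1},{"ax": 0,"ay": 0,"az": 0,"dx": 0,"dy": 0,"dz": -3,"hand": 1},{"ax": 0,"ay": 0,"az": 0,"dx": 0,"dy": 0,"dz": -6,"hand": 1},{"ax": 0,"ay": 0,"az": 0,"dx": 0,"dy": 0,"dz": -9,"hand": 1},{"ax": 0,"ay": 0,"az": 0,"dx": 0,"dy": 0,"dz": -11,"hand": 1},{"ax": 0,"ay": 0,"az": 0,"dx": -2,"dy": -2,"dz": -11,"hand": 1},{"ax": 0,"ay": 0,"az": 0,"dx": -5,"dy": -5,"dz": -11,"hand": 1},{"ax": 0,"ay": 0,"az": 0,"dx": -8,"dy": -8,"dz": -11,"hand": 1},{"ax": 0,"ay": 0,"az": 0,"dx": -11,"dy": -11,"dz": -11,"hand": 1},{"ax": 0,"ay": 0,"az": 0,"dx": -14,"dy": -14,"dz": -11,"hand": 1}])

```text
clock: 4.7
eef_pos: [511.4, -80.2, 130.7]
tool_rot: [3.141, 0.0, 1.571]
force: [0.1, -1.4, -1.8]
width: 36.7
gripper_force: 60.1
```

Emit:
send_rows(series=[{"ax": 0,"ay": 0,"az": 0,"dx": -3,"dy": -3,"dz": 0,"hand": 1},{"ax": 0,"ay": 0,"az": 0,"dx": -5,"dy": -5.3,"dz": 0,"hand": 1},{"ax": 0,"ay": 0,"az": 0,"dx": -5.9,"dy": -6.3,"dz": 0,"hand": 1},{"ax": 0,"ay": 0,"az": 0,"dx": -5.9,"dy": -6.3,"dz": 0,"hand": 1},{"ax": 0,"ay": 0,"az": 0,"dx": -5.9,"dy": -6.3,"dz": 0,"hand": 1}])

```text
clock: 5.2
eef_pos: [451.7, -137.1, 130.6]
tool_rot: [3.139, -0.001, 1.572]
force: [-0.3, 0.9, -0.6]
width: 36.8
gripper_force: 60.2
```

```bash
python3 - <<'E'
from h import *
s=read_state(); print(s['clock'],s['eef_pos'],s['tool_rot'],s['force'],s['width'])
im=get_image('scene'); save(im,'s1')
im=get_image('top'); save(im,'t1')
a=cv2.imread('pics/s1.png')[60:340,100:400];b=cv2.imread('pics/t1.png')[120:400,220:520]
cv2.imwrite('pics/c4.png',np.hstack([a,b]))
E
```

```text
5.2 [ 451.675426   -137.13848804  130.62916104] [ 3.13885990e+00 -6.40782061e-04  1.57176502e+00] [-0.32753585  0.87427549 -0.62265108] 36.78480764798147
```

View pics/c4.png

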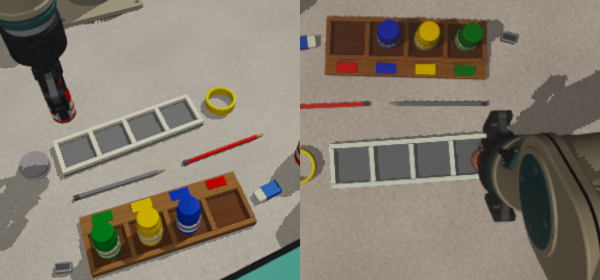

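The left panel shows the red jar held at about (63,105) and upright. The right panel shows it above the right end of the white rack. Lowering it gently now.

Emit:
send_rows(series=[{"ax": 0,"ay": 0,"az": 0,"dx": -0.1,"dy": -0.1,"dz": 1.5,"hand": 1},{"ax": 0,"ay": 0,"az": 0,"dx": -0.1,"dy": -0.1,"dz": 3.5,"hand": 1},{"ax": 0,"ay": 0,"az": 0,"dx": -0.1,"dy": -0.1,"dz": 5.5,"hand": 1},{"ax": 0,"ay": 0,"az": 0,"dx": -0.1,"dy": -0.1,"dz": 7.5,"hand": 1},{"ax": 0,"ay": 0,"az": 0,"dx": -0.1,"dy": -0.1,"dz": 9,"hand": 1},{"ax": 0,"ay": 0,"az": 0,"dx": -0.1,"dy": -0.1,"dz": 10,"hand": 1},{"ax": 0,"ay": 0,"az": 0,"dx": -0.1,"dy": -0.1,"dz": 10.5,"hand": 1},{"ax": 0,"ay": 0,"az": 0,"dx": -0.1,"dy": -0.1,"dz": 10.8,"hand": 1},{"ax": 0,"ay": 0,"az": 0,"dx": -0.1,"dy": -0.1,"dz": 10.8,"hand": 1}])

```text
clock: 6.2
eef_pos: [449.2, -138.9, 22.2]
tool_rot: [3.141, -0.0, 1.571]
force: [-0.6, 1.6, -1.6]
width: 36.6
gripper_force: 60.2
```

Emit:
send_rows(series=[{"ax": 0,"ay": 0,"az": 0,"dx": 0,"dy": 0,"dz": 0.05,"hand": 1},{"ax": 0,"ay": 0,"az": 0,"dx": 0,"dy": 0,"dz": 0.1,"hand": 1},{"ax": 0,"ay": 0,"az": 0,"dx": 0,"dy": 0,"dz": 0.1,"hand": 1}])

```text
clock: 6.5
eef_pos: [449.0, -139.3, 21.5]
tool_rot: [3.141, 0.0, 1.571]
force: [-0.2, 1.1, -2.2]
width: 36.9
gripper_force: 60.2
```

Emit:
send_rows(series=[{"ax": 0,"ay": 0,"az": 0,"dx": 0,"dy": 0,"dz": 0.05,"hand": 1},{"ax": 0,"ay": 0,"az": 0,"dx": 0,"dy": 0,"dz": 0.1,"hand": 1},{"ax": 0,"ay": 0,"az": 0,"dx": 0,"dy": 0,"dz": 0.1,"hand": 1}])

```text
clock: 6.8
eef_pos: [449.0, -139.3, 21.4]
tool_rot: [3.141, 0.001, 1.571]
force: [-1.9, 0.3, 12.6]
width: 36.7
gripper_force: 61.6
```

Contact, at 12.6 N. Now I'll open, rise, and head for blue.

Emit:
send_rows(series=[{"ax": 0,"ay": 0,"az": 0,"dx": 0,"dy": 0,"dz": -0.05,"hand": 0.5},{"ax": 0,"ay": 0,"az": 0,"dx": 0,"dy": 0,"dz": -0.05,"hand": 0.3},{"ax": 0,"ay": 0,"az": 0,"dx": 0,"dy": 0,"dz": -0.05,"hand": 0},{"ax": 0,"ay": 0,"az": 0,"dx": 0,"dy": 0,"dz": -0.05,"hand": 0},{"ax": 0,"ay": 0,"az": 0,"dx": 0,"dy": 0,"dz": -0.05,"hand": 0},{"ax": 0,"ay": 0,"az": 0,"dx": 0,"dy": 0,"dz": -2,"hand": 0},{"ax": 0,"ay": 0,"az": 0,"dx": 0,"dy": 0,"dz": -5,"hand": 0},{"ax": 0,"ay": 0,"az": 0,"dx": 0,"dy": 0,"dz": -9,"hand": 0},{"ax": 0,"ay": 0,"az": 0,"dx": 0,"dy": 0,"dz": -11,"hand": 0},{"ax": 0,"ay": 0,"az": 0,"dx": 0,"dy": 0,"dz": -11,"hand": 0}])

```text
clock: 7.8
eef_pos: [450.6, -139.7, 132.7]
tool_rot: [3.136, 0.001, 1.57]
force: [0.6, 0.1, 0.3]
width: 85.4
gripper_force: 0.0
```

Emit:
send_rows(series=[{"ax": 0,"ay": 0,"az": 0,"dx": 13.2,"dy": 20.2,"dz": 0,"hand": 0},{"ax": 0,"ay": 0,"az": 0,"dx": 13.2,"dy": 20.2,"dz": 0,"hand": 0},{"ax": 0,"ay": 0,"az": 0,"dx": 13.2,"dy": 20.2,"dz": 0,"hand": 0},{"ax": 0,"ay": 0,"az": 0,"dx": 13.2,"dy": 20.2,"dz": 0,"hand": 0},{"ax": 0,"ay": 0,"az": 0,"dx": 13.2,"dy": 20.2,"dz": 0,"hand": 0},{"ax": 0,"ay": 0,"az": 0,"dx": 13.2,"dy": 20.2,"dz": 0,"hand": 0},{"ax": 0,"ay": 0,"az": 0,"dx": 13.2,"dy": 20.2,"dz": 0,"hand": 0},{"ax": 0,"ay": 0,"az": 0,"dx": 13.2,"dy": 20.2,"dz": 0,"hand": 0}])

```text
clock: 8.6
eef_pos: [649.0, -8.5, 128.8]
tool_rot: [-3.138, 0.002, 1.57]
force: [0.6, -0.7, 0.2]
width: 85.6
gripper_force: 0.0
```

```bash
python3 - <<'E'
from h import *
s=read_state(); print(s['clock'],s['eef_pos'])
im=get_image('scene'); save(im,'s2')
cv2.imwrite('pics/c5.png',cv2.resize(cv2.imread('pics/s2.png')[120:340,130:380],None,fx=3,fy=2.7))
E
```

```text
8.6 [649.04897791  -8.5379792  128.81089174]
```

View pics/c5.png

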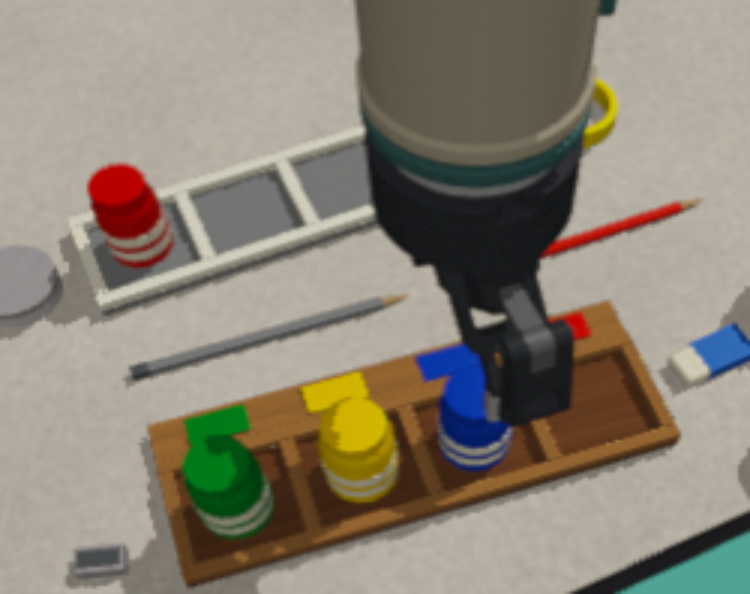

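Red stands upright in the right-end pocket, at about (130,215). The open gripper is above blue. Grasping blue.

Emit:
send_rows(series=[{"ax": 0,"ay": 0,"az": 0,"dx": 0,"dy": 0,"dz": 3,"hand": 0},{"ax": 0,"ay": 0,"az": 0,"dx": 0,"dy": 0,"dz": 6,"hand": 0},{"ax": 0,"ay": 0,"az": 0,"dx": 0,"dy": 0,"dz": 9,"hand": 0},{"ax": 0,"ay": 0,"az": 0,"dx": 0,"dy": 0,"dz": 10.5,"hand": 0},{"ax": 0,"ay": 0,"az": 0,"dx": 0,"dy": 0,"dz": 10.9,"hand": 0},{"ax": 0,"ay": 0,"az": 0,"dx": 0,"dy": 0,"dz": 10.9,"hand": 0},{"ax": 0,"ay": 0,"az": 0,"dx": 0,"dy": 0,"dz": 10.9,"hand": 0.3},{"ax": 0,"ay": 0,"az": 0,"dx": 0,"dy": 0,"dz": 10.9,"hand": 0.5},{"ax": 0,"ay": 0,"az": 0,"dx": 0,"dy": 0,"dz": 10.9,"hand": 0.7},{"ax": 0,"ay": 0,"az": 0,"dx": 0,"dy": 0,"dz": 10.9,"hand": 1}])

```text
clock: 9.65
eef_pos: [651.8, -7.1, 22.6]
tool_rot: [3.139, 0.0, 1.571]
force: [-0.0, -0.4, 4.8]
width: 36.8
gripper_force: 59.8
```

Emit:
send_rows(series=[{"ax": 0,"ay": 0,"az": 0,"dx": 0,"dy": 0,"dz": 0,"hand": 1},{"ax": 0,"ay": 0,"az": 0,"dx": 0,"dy": 0,"dz": 0,"hand": 1},{"ax": 0,"ay": 0,"az": 0,"dx": 0,"dy": 0,"dz": 0,"hand": 1}])

```text
clock: 9.95
eef_pos: [651.8, -7.1, 22.6]
tool_rot: [3.139, 0.0, 1.571]
force: [0.2, -0.2, 6.1]
width: 36.9
gripper_force: 59.8
```

Emit:
send_rows(series=[{"ax": 0,"ay": 0,"az": 0,"dx": 0,"dy": 0,"dz": -1,"hand": 1},{"ax": 0,"ay": 0,"az": 0,"dx": 0,"dy": 0,"dz": -3,"hand": 1},{"ax": 0,"ay": 0,"az": 0,"dx": 0,"dy": 0,"dz": -6,"hand": 1},{"ax": 0,"ay": 0,"az": 0,"dx": 0,"dy": 0,"dz": -9,"hand": 1},{"ax": 0,"ay": 0,"az": 0,"dx": 0,"dy": 0,"dz": -11,"hand": 1},{"ax": 0,"ay": 0,"az": 0,"dx": -0.7,"dy": -2,"dz": -11,"hand": 1},{"ax": 0,"ay": 0,"az": 0,"dx": -2,"dy": -6,"dz": -11,"hand": 1},{"ax": 0,"ay": 0,"az": 0,"dx": -3.3,"dy": -10,"dz": -11,"hand": 1},{"ax": 0,"ay": 0,"az": 0,"dx": -4.7,"dy": -14,"dz": -11,"hand": 1},{"ax": 0,"ay": 0,"az": 0,"dx": -6,"dy": -18,"dz": -11,"hand": 1}])

```text
clock: 10.95
eef_pos: [469.0, -67.7, 131.7]
tool_rot: [3.141, 0.0, 1.571]
force: [1.4, -0.7, -0.9]
width: 36.7
gripper_force: 60.2
```

Emit:
send_rows(series=[{"ax": 0,"ay": 0,"az": 0,"dx": -0.6,"dy": -1.8,"dz": 0,"hand": 1},{"ax": 0,"ay": 0,"az": 0,"dx": -0.8,"dy": -2.4,"dz": 0,"hand": 1},{"ax": 0,"ay": 0,"az": 0,"dx": -0.8,"dy": -2.4,"dz": 0,"hand": 1},{"ax": 0,"ay": 0,"az": 0,"dx": -0.8,"dy": -2.4,"dz": 0,"hand": 1},{"ax": 0,"ay": 0,"az": 0,"dx": -0.8,"dy": -2.4,"dz": 0,"hand": 1},{"ax": 0,"ay": 0,"az": 0,"dx": -0.8,"dy": -2.4,"dz": 0,"hand": 1}])

```text
clock: 11.55
eef_pos: [447.9, -74.6, 131.1]
tool_rot: [3.141, -0.0, 1.572]
force: [-0.8, -0.6, -1.7]
width: 36.8
gripper_force: 60.3
```

Emit:
send_rows(series=[{"ax": 0,"ay": 0,"az": 0,"dx": 0,"dy": 0,"dz": 1.5,"hand": 1},{"ax": 0,"ay": 0,"az": 0,"dx": 0,"dy": 0,"dz": 3.5,"hand": 1},{"ax": 0,"ay": 0,"az": 0,"dx": 0,"dy": 0,"dz": 5.5,"hand": 1},{"ax": 0,"ay": 0,"az": 0,"dx": 0,"dy": 0,"dz": 7.5,"hand": 1},{"ax": 0,"ay": 0,"az": 0,"dx": 0,"dy": 0,"dz": 9,"hand": 1},{"ax": 0,"ay": 0,"az": 0,"dx": 0,"dy": 0,"dz": 10,"hand": 1},{"ax": 0,"ay": 0,"az": 0,"dx": 0,"dy": 0,"dz": 10.5,"hand": 1},{"ax": 0,"ay": 0,"az": 0,"dx": 0,"dy": 0,"dz": 10.8,"hand": 1},{"ax": 0,"ay": 0,"az": 0,"dx": 0,"dy": 0,"dz": 10.9,"hand": 1},{"ax": 0,"ay": 0,"az": 0,"dx": 0,"dy": 0,"dz": 10.95,"hand": 1}])

```text
clock: 12.55
eef_pos: [447.2, -74.8, 22.4]
tool_rot: [3.141, 0.0, 1.571]
force: [-3.3, 0.4, 15.6]
width: 36.8
gripper_force: 61.9
```

Emit:
send_rows(series=[{"ax": 0,"ay": 0,"az": 0,"dx": 0,"dy": 0,"dz": 0.05,"hand": 1},{"ax": 0,"ay": 0,"az": 0,"dx": 0,"dy": 0,"dz": 0.05,"hand": 1}])

```text
clock: 12.75
eef_pos: [447.2, -74.8, 22.4]
tool_rot: [3.14, 0.001, 1.571]
force: [-3.3, 1.0, 15.1]
width: 36.7
gripper_force: 62.0
```

Emit:
send_rows(series=[{"ax": 0,"ay": 0,"az": 0,"dx": 0,"dy": 0,"dz": -0.05,"hand": 0.5},{"ax": 0,"ay": 0,"az": 0,"dx": 0,"dy": 0,"dz": -0.05,"hand": 0.3},{"ax": 0,"ay": 0,"az": 0,"dx": 0,"dy": 0,"dz": -0.05,"hand": 0},{"ax": 0,"ay": 0,"az": 0,"dx": 0,"dy": 0,"dz": -0.05,"hand": 0},{"ax": 0,"ay": 0,"az": 0,"dx": 0,"dy": 0,"dz": -0.05,"hand": 0},{"ax": 0,"ay": 0,"az": 0,"dx": 0,"dy": 0,"dz": -2,"hand": 0},{"ax": 0,"ay": 0,"az": 0,"dx": 0,"dy": 0,"dz": -5,"hand": 0},{"ax": 0,"ay": 0,"az": 0,"dx": 0,"dy": 0,"dz": -9,"hand": 0},{"ax": 0,"ay": 0,"az": 0,"dx": 0,"dy": 0,"dz": -11,"hand": 0},{"ax": 0,"ay": 0,"az": 0,"dx": 0,"dy": 0,"dz": -11,"hand": 0}])

```text
clock: 13.75
eef_pos: [448.6, -75.4, 133.5]
tool_rot: [3.136, 0.001, 1.57]
force: [0.6, -0.0, -0.7]
width: 85.6
gripper_force: 0.0
```

Emit:
send_rows(series=[{"ax": 0,"ay": 0,"az": 0,"dx": 0.6,"dy": 20.1,"dz": 0,"hand": 0},{"ax": 0,"ay": 0,"az": 0,"dx": 0.6,"dy": 20.1,"dz": 0,"hand": 0},{"ax": 0,"ay": 0,"az": 0,"dx": 0.6,"dy": 20.1,"dz": 0,"hand": 0},{"ax": 0,"ay": 0,"az": 0,"dx": 0.6,"dy": 20.1,"dz": 0,"hand": 0},{"ax": 0,"ay": 0,"az": 0,"dx": 0.6,"dy": 20.1,"dz": 0,"hand": 0},{"ax": 0,"ay": 0,"az": 0,"dx": 0.6,"dy": 20.1,"dz": 0,"hand": 0},{"ax": 0,"ay": 0,"az": 0,"dx": 0.6,"dy": 20.1,"dz": 0,"hand": 0},{"ax": 0,"ay": 0,"az": 0,"dx": 0.6,"dy": 20.1,"dz": 0,"hand": 0}])

```text
clock: 14.55
eef_pos: [646.1, -69.4, 130.7]
tool_rot: [-3.139, 0.001, 1.571]
force: [-0.2, -0.1, 0.5]
width: 85.3
gripper_force: 0.0
```

```bash
python3 - <<'E'
from h import *
im=get_image('scene'); save(im,'s3')
cv2.imwrite('pics/c6.png',cv2.resize(cv2.imread('pics/s3.png')[120:340,130:380],None,fx=3,fy=2.7))
E
```

```text
(no output)
```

View pics/c6.png

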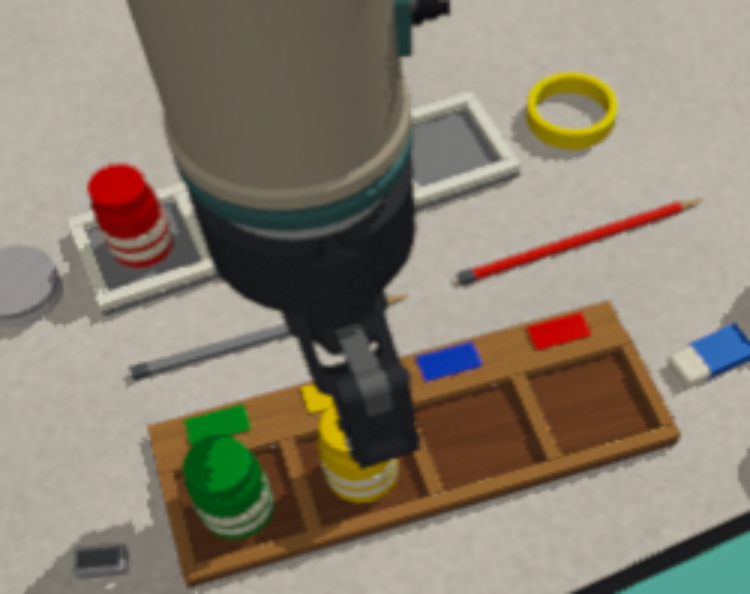

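The gripper is over yellow, at about (360,440). Red is still upright at (130,215), and blue is hidden behind the arm. Grasping yellow.

Emit:
send_rows(series=[{"ax": 0,"ay": 0,"az": 0,"dx": 0,"dy": 0,"dz": 3,"hand": 0},{"ax": 0,"ay": 0,"az": 0,"dx": 0,"dy": 0,"dz": 6,"hand": 0},{"ax": 0,"ay": 0,"az": 0,"dx": 0,"dy": 0,"dz": 9,"hand": 0},{"ax": 0,"ay": 0,"az": 0,"dx": 0,"dy": 0,"dz": 10.5,"hand": 0},{"ax": 0,"ay": 0,"az": 0,"dx": 0,"dy": 0,"dz": 11,"hand": 0},{"ax": 0,"ay": 0,"az": 0,"dx": 0,"dy": 0,"dz": 11,"hand": 0},{"ax": 0,"ay": 0,"az": 0,"dx": 0,"dy": 0,"dz": 11,"hand": 0.3},{"ax": 0,"ay": 0,"az": 0,"dx": 0,"dy": 0,"dz": 11,"hand": 0.5},{"ax": 0,"ay": 0,"az": 0,"dx": 0,"dy": 0,"dz": 11,"hand": 0.7},{"ax": 0,"ay": 0,"az": 0,"dx": 0,"dy": 0,"dz": 11,"hand": 1}])

```text
clock: 15.6
eef_pos: [648.6, -69.2, 22.5]
tool_rot: [3.14, 0.0, 1.571]
force: [0.2, 0.6, 6.5]
width: 36.6
gripper_force: 59.8
```

Emit:
send_rows(series=[{"ax": 0,"ay": 0,"az": 0,"dx": 0,"dy": 0,"dz": 0,"hand": 1},{"ax": 0,"ay": 0,"az": 0,"dx": 0,"dy": 0,"dz": 0,"hand": 1},{"ax": 0,"ay": 0,"az": 0,"dx": 0,"dy": 0,"dz": 0,"hand": 1}])

```text
clock: 15.9
eef_pos: [648.6, -69.2, 22.5]
tool_rot: [3.14, 0.0, 1.571]
force: [-0.9, 0.0, 6.1]
width: 36.9
gripper_force: 59.8
```

Emit:
send_rows(series=[{"ax": 0,"ay": 0,"az": 0,"dx": 0,"dy": 0,"dz": -1,"hand": 1},{"ax": 0,"ay": 0,"az": 0,"dx": 0,"dy": 0,"dz": -3,"hand": 1},{"ax": 0,"ay": 0,"az": 0,"dx": 0,"dy": 0,"dz": -6,"hand": 1},{"ax": 0,"ay": 0,"az": 0,"dx": 0,"dy": 0,"dz": -9,"hand": 1},{"ax": 0,"ay": 0,"az": 0,"dx": 0,"dy": 0,"dz": -11,"hand": 1},{"ax": 0,"ay": 0,"az": 0,"dx": 0.6,"dy": -2,"dz": -11,"hand": 1},{"ax": 0,"ay": 0,"az": 0,"dx": 1.8,"dy": -6,"dz": -11,"hand": 1},{"ax": 0,"ay": 0,"az": 0,"dx": 3,"dy": -10,"dz": -11,"hand": 1},{"ax": 0,"ay": 0,"az": 0,"dx": 4.2,"dy": -14,"dz": -11,"hand": 1},{"ax": 0,"ay": 0,"az": 0,"dx": 5.4,"dy": -18,"dz": -11,"hand": 1}])

```text
clock: 16.9
eef_pos: [466.1, -14.8, 131.7]
tool_rot: [3.141, -0.0, 1.57]
force: [-0.3, 0.3, -0.4]
width: 36.9
gripper_force: 60.2
```

Emit:
send_rows(series=[{"ax": 0,"ay": 0,"az": 0,"dx": 0.5,"dy": -1.8,"dz": 0,"hand": 1},{"ax": 0,"ay": 0,"az": 0,"dx": 0.6,"dy": -2.4,"dz": 0,"hand": 1},{"ax": 0,"ay": 0,"az": 0,"dx": 0.6,"dy": -2.4,"dz": 0,"hand": 1},{"ax": 0,"ay": 0,"az": 0,"dx": 0.6,"dy": -2.4,"dz": 0,"hand": 1},{"ax": 0,"ay": 0,"az": 0,"dx": 0.6,"dy": -2.4,"dz": 0,"hand": 1},{"ax": 0,"ay": 0,"az": 0,"dx": 0.6,"dy": -2.4,"dz": 0,"hand": 1}])

```text
clock: 17.5
eef_pos: [444.8, -9.3, 131.1]
tool_rot: [3.141, -0.0, 1.57]
force: [-0.2, 0.5, -0.7]
width: 36.8
gripper_force: 60.3
```

Emit:
send_rows(series=[{"ax": 0,"ay": 0,"az": 0,"dx": 0,"dy": 0,"dz": 1.5,"hand": 1},{"ax": 0,"ay": 0,"az": 0,"dx": 0,"dy": 0,"dz": 3.5,"hand": 1},{"ax": 0,"ay": 0,"az": 0,"dx": 0,"dy": 0,"dz": 5.5,"hand": 1},{"ax": 0,"ay": 0,"az": 0,"dx": 0,"dy": 0,"dz": 7.5,"hand": 1},{"ax": 0,"ay": 0,"az": 0,"dx": 0,"dy": 0,"dz": 9,"hand": 1},{"ax": 0,"ay": 0,"az": 0,"dx": 0,"dy": 0,"dz": 10,"hand": 1},{"ax": 0,"ay": 0,"az": 0,"dx": 0,"dy": 0,"dz": 10.5,"hand": 1},{"ax": 0,"ay": 0,"az": 0,"dx": 0,"dy": 0,"dz": 10.8,"hand": 1},{"ax": 0,"ay": 0,"az": 0,"dx": 0,"dy": 0,"dz": 10.9,"hand": 1},{"ax": 0,"ay": 0,"az": 0,"dx": 0,"dy": 0,"dz": 10.95,"hand": 1}])

```text
clock: 18.5
eef_pos: [444.2, -9.1, 22.3]
tool_rot: [3.141, 0.001, 1.571]
force: [-3.9, 0.2, 20.9]
width: 36.8
gripper_force: 62.3
```

Emit:
send_rows(series=[{"ax": 0,"ay": 0,"az": 0,"dx": 0,"dy": 0,"dz": 0,"hand": 1},{"ax": 0,"ay": 0,"az": 0,"dx": 0,"dy": 0,"dz": 0,"hand": 1}])

```text
clock: 18.7
eef_pos: [444.2, -9.1, 22.4]
tool_rot: [3.141, 0.0, 1.571]
force: [-3.6, 1.4, 13.8]
width: 36.6
gripper_force: 61.8
```

Emit:
send_rows(series=[{"ax": 0,"ay": 0,"az": 0,"dx": 0,"dy": 0,"dz": -0.05,"hand": 0.5},{"ax": 0,"ay": 0,"az": 0,"dx": 0,"dy": 0,"dz": -0.05,"hand": 0.3},{"ax": 0,"ay": 0,"az": 0,"dx": 0,"dy": 0,"dz": -0.05,"hand": 0},{"ax": 0,"ay": 0,"az": 0,"dx": 0,"dy": 0,"dz": -0.05,"hand": 0},{"ax": 0,"ay": 0,"az": 0,"dx": 0,"dy": 0,"dz": -0.05,"hand": 0},{"ax": 0,"ay": 0,"az": 0,"dx": 0,"dy": 0,"dz": -2,"hand": 0},{"ax": 0,"ay": 0,"az": 0,"dx": 0,"dy": 0,"dz": -5,"hand": 0},{"ax": 0,"ay": 0,"az": 0,"dx": 0,"dy": 0,"dz": -9,"hand": 0},{"ax": 0,"ay": 0,"az": 0,"dx": 0,"dy": 0,"dz": -11,"hand": 0},{"ax": 0,"ay": 0,"az": 0,"dx": 0,"dy": 0,"dz": -11,"hand": 0}])

```text
clock: 19.7
eef_pos: [445.6, -9.2, 134.0]
tool_rot: [3.136, -0.0, 1.57]
force: [1.4, 0.1, -0.0]
width: 85.8
gripper_force: 0.0
```

Emit:
send_rows(series=[{"ax": 0,"ay": 0,"az": 0,"dx": -12.7,"dy": 20.1,"dz": 0,"hand": 0},{"ax": 0,"ay": 0,"az": 0,"dx": -12.7,"dy": 20.1,"dz": 0,"hand": 0},{"ax": 0,"ay": 0,"az": 0,"dx": -12.7,"dy": 20.1,"dz": 0,"hand": 0},{"ax": 0,"ay": 0,"az": 0,"dx": -12.7,"dy": 20.1,"dz": 0,"hand": 0},{"ax": 0,"ay": 0,"az": 0,"dx": -12.7,"dy": 20.1,"dz": 0,"hand": 0},{"ax": 0,"ay": 0,"az": 0,"dx": -12.7,"dy": 20.1,"dz": 0,"hand": 0},{"ax": 0,"ay": 0,"az": 0,"dx": -12.7,"dy": 20.1,"dz": 0,"hand": 0},{"ax": 0,"ay": 0,"az": 0,"dx": -12.7,"dy": 20.1,"dz": 0,"hand": 0}])

```text
clock: 20.5
eef_pos: [643.2, -134.7, 130.6]
tool_rot: [-3.139, -0.001, 1.573]
force: [-0.0, -0.3, 0.2]
width: 85.4
gripper_force: 0.0
```

```bash
python3 - <<'E'
from h import *
im=get_image('scene'); save(im,'s4')
cv2.imwrite('pics/c7.png',cv2.resize(cv2.imread('pics/s4.png')[120:340,130:380],None,fx=3,fy=2.7))
E
```

```text
(no output)
```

View pics/c7.png

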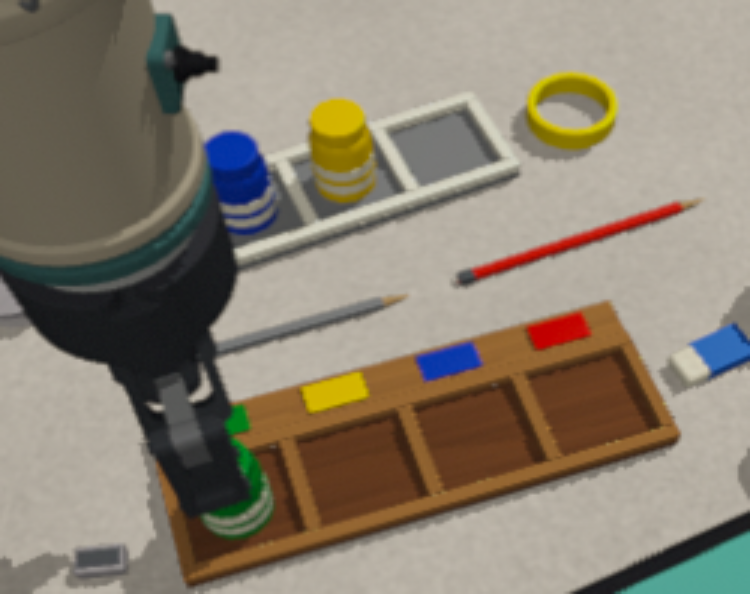

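Blue at (240,180) and yellow at (342,150) stand upright in their pockets. The gripper is over green, at (235,490). Grasping green.

Emit:
send_rows(series=[{"ax": 0,"ay": 0,"az": 0,"dx": 0,"dy": 0,"dz": 3,"hand": 0},{"ax": 0,"ay": 0,"az": 0,"dx": 0,"dy": 0,"dz": 6,"hand": 0},{"ax": 0,"ay": 0,"az": 0,"dx": 0,"dy": 0,"dz": 9,"hand": 0},{"ax": 0,"ay": 0,"az": 0,"dx": 0,"dy": 0,"dz": 10.5,"hand": 0},{"ax": 0,"ay": 0,"az": 0,"dx": 0,"dy": 0,"dz": 11,"hand": 0},{"ax": 0,"ay": 0,"az": 0,"dx": 0,"dy": 0,"dz": 11,"hand": 0},{"ax": 0,"ay": 0,"az": 0,"dx": 0,"dy": 0,"dz": 11,"hand": 0.3},{"ax": 0,"ay": 0,"az": 0,"dx": 0,"dy": 0,"dz": 11,"hand": 0.5},{"ax": 0,"ay": 0,"az": 0,"dx": 0,"dy": 0,"dz": 11,"hand": 0.7},{"ax": 0,"ay": 0,"az": 0,"dx": 0,"dy": 0,"dz": 11,"hand": 1}])

```text
clock: 21.55
eef_pos: [645.6, -136.3, 22.9]
tool_rot: [3.14, 0.0, 1.571]
force: [0.6, 0.4, 5.4]
width: 36.8
gripper_force: 59.9
```

Emit:
send_rows(series=[{"ax": 0,"ay": 0,"az": 0,"dx": 0,"dy": 0,"dz": 0,"hand": 1},{"ax": 0,"ay": 0,"az": 0,"dx": 0,"dy": 0,"dz": 0,"hand": 1},{"ax": 0,"ay": 0,"az": 0,"dx": 0,"dy": 0,"dz": 0,"hand": 1}])

```text
clock: 21.85
eef_pos: [645.6, -136.3, 23.0]
tool_rot: [3.14, 0.0, 1.571]
force: [-1.3, -0.6, 6.2]
width: 36.8
gripper_force: 59.8
```

Emit:
send_rows(series=[{"ax": 0,"ay": 0,"az": 0,"dx": 0,"dy": 0,"dz": -1,"hand": 1},{"ax": 0,"ay": 0,"az": 0,"dx": 0,"dy": 0,"dz": -3,"hand": 1},{"ax": 0,"ay": 0,"az": 0,"dx": 0,"dy": 0,"dz": -6,"hand": 1},{"ax": 0,"ay": 0,"az": 0,"dx": 0,"dy": 0,"dz": -9,"hand": 1},{"ax": 0,"ay": 0,"az": 0,"dx": 0,"dy": 0,"dz": -11,"hand": 1},{"ax": 0,"ay": 0,"az": 0,"dx": 2,"dy": -2,"dz": -11,"hand": 1},{"ax": 0,"ay": 0,"az": 0,"dx": 5,"dy": -5,"dz": -11,"hand": 1},{"ax": 0,"ay": 0,"az": 0,"dx": 8,"dy": -8,"dz": -11,"hand": 1},{"ax": 0,"ay": 0,"az": 0,"dx": 11,"dy": -11,"dz": -11,"hand": 1},{"ax": 0,"ay": 0,"az": 0,"dx": 14,"dy": -14,"dz": -11,"hand": 1}])

```text
clock: 22.85
eef_pos: [503.4, 4.8, 132.2]
tool_rot: [3.141, -0.0, 1.57]
force: [0.9, 1.9, -1.0]
width: 36.8
gripper_force: 60.2
```

Emit:
send_rows(series=[{"ax": 0,"ay": 0,"az": 0,"dx": 3,"dy": -3,"dz": 0,"hand": 1},{"ax": 0,"ay": 0,"az": 0,"dx": 4.8,"dy": -5.5,"dz": 0,"hand": 1},{"ax": 0,"ay": 0,"az": 0,"dx": 5.3,"dy": -6.5,"dz": 0,"hand": 1},{"ax": 0,"ay": 0,"az": 0,"dx": 5.3,"dy": -6.5,"dz": 0,"hand": 1},{"ax": 0,"ay": 0,"az": 0,"dx": 5.3,"dy": -6.5,"dz": 0,"hand": 1},{"ax": 0,"ay": 0,"az": 0,"dx": 5.3,"dy": -6.5,"dz": 0,"hand": 1}])

```text
clock: 23.45
eef_pos: [441.4, 55.9, 131.7]
tool_rot: [3.14, 0.0, 1.568]
force: [0.3, -0.1, -1.5]
width: 36.7
gripper_force: 60.2
```

Emit:
send_rows(series=[{"ax": 0,"ay": 0,"az": 0,"dx": 0,"dy": 0,"dz": 1.5,"hand": 1},{"ax": 0,"ay": 0,"az": 0,"dx": 0,"dy": 0,"dz": 3.5,"hand": 1},{"ax": 0,"ay": 0,"az": 0,"dx": 0,"dy": 0,"dz": 5.5,"hand": 1},{"ax": 0,"ay": 0,"az": 0,"dx": 0,"dy": 0,"dz": 7.5,"hand": 1},{"ax": 0,"ay": 0,"az": 0,"dx": 0,"dy": 0,"dz": 9,"hand": 1},{"ax": 0,"ay": 0,"az": 0,"dx": 0,"dy": 0,"dz": 10,"hand": 1},{"ax": 0,"ay": 0,"az": 0,"dx": 0,"dy": 0,"dz": 10.5,"hand": 1},{"ax": 0,"ay": 0,"az": 0,"dx": 0,"dy": 0,"dz": 10.8,"hand": 1},{"ax": 0,"ay": 0,"az": 0,"dx": 0,"dy": 0,"dz": 10.9,"hand": 1},{"ax": 0,"ay": 0,"az": 0,"dx": 0,"dy": 0,"dz": 10.95,"hand": 1}])

```text
clock: 24.45
eef_pos: [440.2, 56.7, 22.9]
tool_rot: [3.14, 0.0, 1.571]
force: [-1.8, -0.8, 9.6]
width: 36.6
gripper_force: 61.1
```

Emit:
send_rows(series=[{"ax": 0,"ay": 0,"az": 0,"dx": 0,"dy": 0,"dz": 0,"hand": 1},{"ax": 0,"ay": 0,"az": 0,"dx": 0,"dy": 0,"dz": 0,"hand": 1}])

```text
clock: 24.65
eef_pos: [440.2, 56.7, 22.9]
tool_rot: [3.14, 0.0, 1.57]
force: [-0.3, -0.6, 6.2]
width: 36.7
gripper_force: 60.8
```

Emit:
send_rows(series=[{"ax": 0,"ay": 0,"az": 0,"dx": 0,"dy": 0,"dz": 0,"hand": 0.5},{"ax": 0,"ay": 0,"az": 0,"dx": 0,"dy": 0,"dz": 0,"hand": 0.3},{"ax": 0,"ay": 0,"az": 0,"dx": 0,"dy": 0,"dz": 0,"hand": 0},{"ax": 0,"ay": 0,"az": 0,"dx": 0,"dy": 0,"dz": 0,"hand": 0},{"ax": 0,"ay": 0,"az": 0,"dx": 0,"dy": 0,"dz": 0,"hand": 0},{"ax": 0,"ay": 0,"az": 0,"dx": 0,"dy": 0,"dz": -2,"hand": 0},{"ax": 0,"ay": 0,"az": 0,"dx": 0,"dy": 0,"dz": -5,"hand": 0},{"ax": 0,"ay": 0,"az": 0,"dx": 0,"dy": 0,"dz": -9,"hand": 0},{"ax": 0,"ay": 0,"az": 0,"dx": 0,"dy": 0,"dz": -13,"hand": 0},{"ax": 0,"ay": 0,"az": 0,"dx": 0,"dy": 0,"dz": -15,"hand": 0}])

```text
clock: 25.65
eef_pos: [440.7, 57.3, 174.9]
tool_rot: [3.138, -0.001, 1.571]
force: [1.9, 0.1, 0.6]
width: 85.2
gripper_force: 0.0
```

Emit:
send_rows(series=[{"ax": 0,"ay": 0,"az": 0,"dx": -25,"dy": 0,"dz": -3,"hand": 0},{"ax": 0,"ay": 0,"az": 0,"dx": -35,"dy": 0,"dz": -3,"hand": 0},{"ax": 0,"ay": 0,"az": 0,"dx": -35,"dy": 0,"dz": -3,"hand": 0},{"ax": 0,"ay": 0,"az": 0,"dx": -35,"dy": 0,"dz": -3,"hand": 0},{"ax": 0,"ay": 0,"az": 0,"dx": -35,"dy": 0,"dz": -3,"hand": 0},{"ax": 0,"ay": 0,"az": 0,"dx": -35,"dy": 0,"dz": -3,"hand": 0},{"ax": 0,"ay": 0,"az": 0,"dx": -35,"dy": 0,"dz": -3,"hand": 0},{"ax": 0,"ay": 0,"az": 0,"dx": -35,"dy": 0,"dz": -3,"hand": 0},{"ax": 0,"ay": 0,"az": 0,"dx": -35,"dy": 0,"dz": -3,"hand": 0},{"ax": 0,"ay": 0,"az": 0,"dx": -35,"dy": 0,"dz": -3,"hand": 0}])

```text
clock: 26.65
eef_pos: [439.7, -291.5, 202.0]
tool_rot: [-3.141, -0.001, 1.573]
force: [1.3, 0.3, -0.6]
width: 85.1
gripper_force: 0.0
```

```bash
python3 - <<'E'
from h import *
for n in('s5','t5'): save(get_image('scene' if n[0]=='s' else 'top'),n)
im=get_image('top'); th=np.linspace(0,2*np.pi,60)
cr=cv2.resize(im['pixels'][220:340,230:430].copy(),None,fx=3,fy=3,interpolation=cv2.INTER_CUBIC)
for x,y in((440.2,56.9),(443.7,-9),(447.3,-75),(450.8,-140.9)):
    P=np.c_[x+16.5*np.cos(th),y+16.5*np.sin(th),0*th+78]
    cv2.polylines(cr,[np.round((proj(im,P)-[230,220]+.5)*3).astype(int)],True,(255,255,255),1)
b=cv2.resize(cv2.imread('pics/s5.png')[110:240,130:330],None,fx=3,fy=1.8)
cv2.imwrite('pics/c8.png',np.vstack([cr[:,:,::-1],b]))
E
```

```text
(no output)
```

View pics/c8.png

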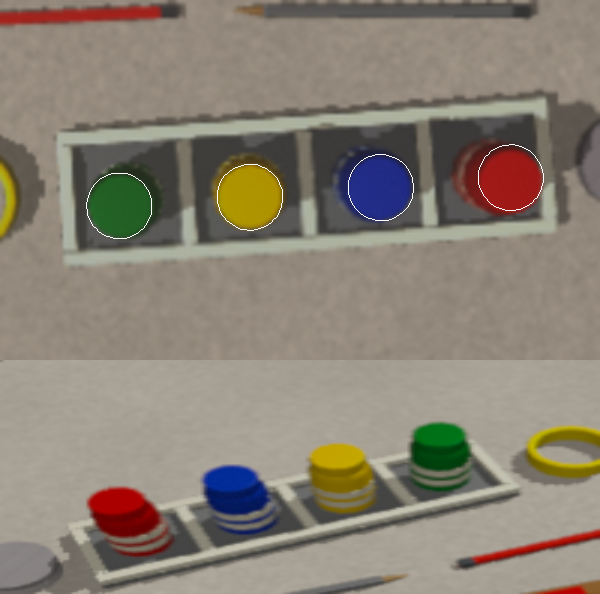

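From left to right the caps are green (120,205), yellow (250,197), blue (380,187) and red (510,178). All four sit on their target circles within about 1 mm and stand upright. I'm handing in.

Emit:
send_rows(series=[{"ax": 0,"ay": 0,"az": 0,"dx": 0,"dy": 0,"dz": 0,"hand": 0},{"ax": 0,"ay": 0,"az": 0,"dx": 0,"dy": 0,"dz": 0,"hand": 0}])

```text
clock: 27.0
eef_pos: [440.0, -292.4, 202.3]
tool_rot: [3.142, 0.0, 1.572]
force: [0.3, 0.4, -1.4]
width: 85.3
gripper_force: 0.0
```

```bash
python3 -c "
from cell import finish_job
print(finish_job())"
```

```text
the job is handed in; nothing more can be done
None
```

All four jars stand upright in the white rack in reverse order (green, yellow, blue, red from the robot's left), each about 1 mm from its pocket's middle in the last picture; I handed the job in at 27 s, and no verdict came back.

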